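# Slide the loaf tin through the guide posts to the stop

### The job

Line up the lidded loaf tin for the oven loader: without gripping or lifting it, push it along the bench, end first, through the narrow gap between the two guide posts until its front end sits flush against the stop bar behind them. Keep it flat on the bench, take the hand away at the end, and leave the jar, the ring cutter and the bowl where they stand.

Things in the scene. Friction and masses are not known exactly. Their poses are not given: they have to be found in the camera images.
- tin: Lidded sandwich-loaf tin: plain dark steel closed box, 140 mm long (x), 76 wide (y), 60 high, upright sides, 0.4 to 0.75 kg, loose on the bench, sliding with ordinary friction. Origin: centre of its underside. It starts 190 to 230 mm short of the posts, up to 45 mm off the lane's middle, turned up to 0.35 rad from the lane. Its +x end faces the posts.
- gate: Fixed guide: two round upright metal posts, 40 mm diameter, 55 high, centres at x 0, y +62 and -62 mm: a clear gap of 84 mm. 6 mm thick foot plates lie only outside them (to y +-115). Origin: on the bench midway between the posts. +x: the lane, the way the tin travels (from the robot's left to its right, within 0.2 rad); z up.
- stop (a point): Middle of the near face of the fixed metal stop bar, at bench level, 180 mm beyond the posts' centre line; axes as the guide's. The bar is 130 mm wide (y), 35 high, 12 thick, with a 6 mm foot plate behind it. With the tin flush against it, the tin's origin is 70 mm before this point and its rear end 20 mm clear of the posts.
- jar: Bystander, loose: closed glass jar, 60 mm in diameter, 85 mm high, on the far side of the lane. Origin: centre of its underside.
- cutter: Bystander, loose: plain metal pastry ring cutter, 70 mm in diameter, 45 mm high, on the robot's side of the lane. Origin: centre of its underside.
- bowl: Bystander, loose: white ceramic bowl, 100 mm in diameter, 45 mm high, on the far side of the lane near the stop bar. Origin: centre of its underside.
Things that resemble listed ones, but are neither listed nor needed, are in the scene too. Several things look just like the tin: the one meant starts farthest to the robot's left.

How it is judged:
By the outcome, as a careful person would: the job done as asked, in the order asked, and still so for the second after the job is handed in, with the robot touching nothing.
It also fails if it takes over 67 s, if anything falls off the work surface, if the arm or the gripper's body presses on something with over 40 N, if the wrist force passes 120 N, or if a joint passes its speed limit or range.

### The arm

A 6-joint arm with a two-finger parallel gripper is mounted at the origin on the work surface. World frame = base frame: x ahead of the robot, y to its left, z up, the work surface at z = 0. Lengths are in m, angles in degrees, forces in N, time in s.
With the tool pointing down it reaches from about 0.425 to 1.125 m from the base axis. Payload 14.9 kg.
Tool frame: the origin (TCP) lies at the very end of the fingers, on their centre line; the grasp point (between the pads) lies 19 mm behind it; y points along the fingers, x is the direction in which the jaws open and shut, and the axes are right-handed (so a half turn about y gives the same grasp; the last joint's range is limited). The gripper opens to 91 mm and grips with 3 to 60 N. Pads are 32 mm wide; open, the fingers measure 118 mm over their backs; the gripper's body (76 mm by 178 mm) begins 60 mm behind the grasp point.
Start: joints at [-1.908, 21.709, 99.362, -0, 58.929, -1.908], TCP at [0.7, -0, 0.214] pointing down, gripper open.
Joint ranges: [-158.91, 158.91], [-42.39, 125.64], [0.06, 152.35], [-60.88, 240.88], [17.5, 164.5], [-176.32, 176.32]. Speed limits (degrees/s): [108.29, 108.29, 136.94, 180, 180, 180].

### API

Orientations are given as [roll, pitch, yaw] about the fixed x, y, z axes, in that order (R = Rz(yaw) Ry(pitch) Rx(roll)).
In Python, from plant import arm gives the robot as it stands.
- The arm moves only by the shell command python3 -m crank 'ROWS' [FORCE]. ROWS is JSON, a list of rows, each a list of 3 entries, a list of its own where there are three numbers: the opening, from 0 (shut) to 1 (fully open), then the shift along the tool's x, y, z in cm, then the turn about the tool's y in rad. A call has 1 to 10 rows; each row shifts and turns the commanded pose from where the row before left it, along the tool's axes as they then stand; what a row does not reach is not made up. A row lasts 1/10 s, in which the tool goes at most 50 mm and 8.59 degrees, less where a joint would pass 70% of its speed; a pose out of reach is approached as far as the arm can. A call with a gripper value outside its range is refused whole. The fingers move at their own pace and stop on an object; FORCE is the grip in N (left out, the last holds). Time passes only in rows, so rows that do not move let the fingers close. It gives the time, the measured TCP pose, the force and the opening at its end, in the units of the state.
- arm.sense(): the state, without advancing time (a new reading comes with each control period).
- arm.camera(name): name is "scene" or "side" or "wrist"; returns a dict with "pixels" (480x640x3 uint8, red, green, blue), "range_z" (480x640 float32, m along the optical axis (not along the pixel's ray), 0 where there is no reading), "fovy" (degrees; the focal length in pixels is half the picture's height over the tangent of half this angle, whatever the lens; pixels are square), "cx", "cy" (the principal point, pixels), "T" (4x4, takes a point from camera to world coordinates). Camera axes: x right, y up, looking along -z (the intrinsics and any distortion apply to the point x, -y, -z); pixel columns grow to the right and rows downward; lengths in m; the calibration is good to about 2 mm. A picture is of the moment at which its call begins.
- arm.finish_job(): hands the job in, once; it reports no verdict.
The state is a dict: "t": time; "joint_positions": joint angles; "joint_velocities": joint speeds; "joint_efforts": joint torques, N m; "eef_pos": TCP position; "orientation": TCP orientation; "contact_force": force on the tool from outside, world axes, zero at the start; "moment": the same for the moment, N m; "gripper_width": opening from 0.0 (shut) to 1.0 (fully open).
Only numpy, scipy, OpenCV 4.12 (cv2) and the standard library are available. Lean on these libraries where they do the work, as an engineer would, in place of code of your own. Each camera call takes 0.05 s, during which the arm holds its last target.

## Working session

There is one attempt and no reset: what is moved stays moved. The work goes in short steps, Python scripts to look and compute and a shell command to move; the robot and the scene stay as the last step left them, time stands still between calls to the robot, and variables do not carry over. Pictures are saved under pics/ and viewed, and the job is handed in when it is done.

```bash
ls; mkdir -p pics
cat > h.py <<'E'
import numpy as np,cv2
from plant import arm
def shot(n,fn):
    c=arm.camera(n); cv2.imwrite('pics/'+fn+'.png',c['pixels'][:,:,::-1]); np.savez('/tmp/'+fn+'.npz',**{k:v for k,v in c.items()}); return c
E
python3 - <<'E'
from h import *
print(arm.sense())
for n in('scene','side'):
    c=shot(n,n+'0'); print({k:v for k,v in c.items() if k not in('pixels','range_z')}, c['range_z'].min(),c['range_z'].max())
E
```

```text
pics
{'t': 0.0, 'joint_positions': array([-1.90864737e+00,  2.17393060e+01,  9.93956064e+01,  6.02749122e-04,
        5.89256299e+01, -1.90675153e+00]), 'joint_velocities': array([ 0.03877084,  0.03481367, -0.11151667, -0.0356476 ,  0.07191949,
        0.02177037]), 'joint_efforts': array([ 6.45993277e-04, -7.63727903e+01, -4.34372771e+01,  6.49972307e-02,
        4.23743343e-02, -1.55693674e-04]), 'eef_pos': array([6.99615184e-01, 1.02476044e-06, 2.13278611e-01]), 'orientation': array([-8.99974699e+01,  6.04916003e-02, -2.20589373e-03]), 'contact_force': array([-0.48772165,  0.01026239, -0.05410339]), 'moment': array([0.01010217, 0.00325473, 0.04368917]), 'gripper_width': 1.000379554496436}
{'fovy': 54.79050691562308, 'cx': 320.7823040315345, 'cy': 234.33663636817977, 'T': array([[ 0.78287463, -0.4822324 ,  0.39314022,  0.86862464],
       [ 0.62208711,  0.59580365, -0.50796225, -0.41965213],
       [ 0.01072148,  0.64223821,  0.76643012,  0.57615777],
       [ 0.        ,  0.        ,  0.        ,  1.        ]])} 0.0 2.228698
{'fovy': 44.907570652735664, 'cx': 321.0629770368122, 'cy': 240.80515448488669, 'T': array([[ 0.82074167,  0.32587406, -0.46924324,  0.06256757],
       [-0.57090246,  0.49844922, -0.65239463, -0.826541  ],
       [ 0.02129545,  0.80333957,  0.59514035,  0.70668794],
       [ 0.        ,  0.        ,  0.        ,  1.        ]])} 0.0 3.0437138
```

View pics/scene0.png

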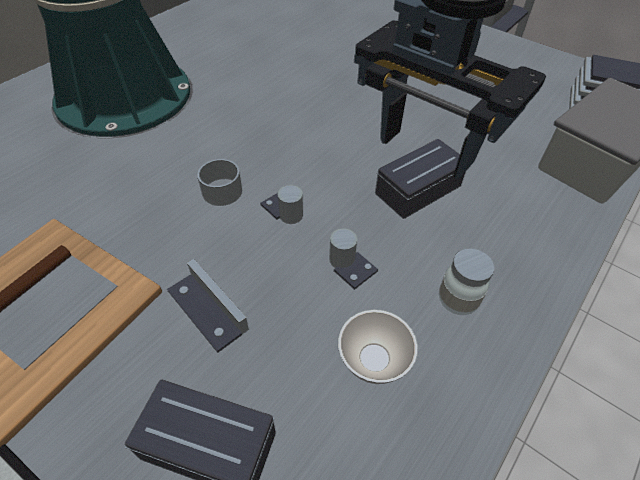

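View pics/side0.png

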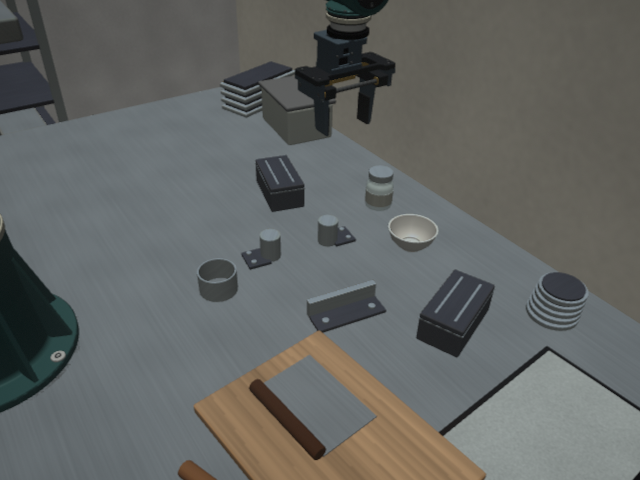

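The scene view shows the target tin at about (420,175), posts at (290,205) and (343,248), the stop bar at (215,290), the cutter at (220,182), the jar at (468,280) and the bowl at (378,345). In the side view the tin is at (280,182), the posts at (270,245) and (328,230), and the bar at (343,302). Next I'll measure them from the depth data.

```bash
cat >> h.py <<'E'
def cloud(c):
    f=240/np.tan(np.radians(float(c['fovy']))/2); v,u=np.mgrid[:480,:640]; d=c['range_z'].astype(float)
    p=np.stack([(u-c['cx'])/f*d,-(v-c['cy'])/f*d,-d,np.ones_like(d)],-1)@np.array(c['T']).T
    p=p[...,:3]; p[d==0]=np.nan; return p
def comps(p,z0,z1,amin=25):
    m=((p[...,2]>z0)&(p[...,2]<z1)&(np.abs(p[...,0]-.75)<.45)&(np.abs(p[...,1])<.6)).astype(np.uint8)
    n,l,s,_=cv2.connectedComponentsWithStats(m)
    for i in range(1,n):
        if s[i,4]>=amin:
            q=p[l==i]; r=cv2.minAreaRect((q[:,:2]*1000).astype(np.float32))
            yield s[i],q,r
E
python3 - <<'E'
from h import *
for n in('scene','side'):
    c=np.load(f'/tmp/{n}0.npz'); p=cloud(c)
    for a,b in((.052,.066),(.03,.040),(.003,.012)):
        print(n,a,b)
        for s,q,r in comps(p,a,b,40): print(s,'px mean',np.round(q.mean(0)*1000),'rect',np.round(r[0]),np.round(r[1]),round(r[2],1))
E
```

```text
scene 0.052 0.066
[578  75  17  20 151] px mean [773. 557.  59.] rect [774. 570.] [25. 67.] 17.5
[ 378  139   82   59 2648] px mean [642. 141.  60.] rect [643. 150.] [144.  77.] 74.4
[548 141  92  43 626] px mean [853. 327.  59.] rect [865. 336.] [149.  67.] 20.8
[278 185  24  18 291] px mean [509. -38.  54.] rect [507. -37.] [34. 37.] 9.8
[330 229  27  20 374] px mean [631. -59.  54.] rect [630. -58.] [38. 35.] 3.1
[446 264  44  33 459] px mean [808. -26.  59.] rect [806. -18.] [58. 38.] 9.1
[ 124  380  149  100 9515] px mean [ 674. -374.   60.] rect [ 672. -373.] [140.  77.] 21.1
scene 0.03 0.04
[573  84   8  20  89] px mean [767. 562.  36.] rect [767. 570.] [11. 64.] 16.3
[543 152  75  41 396] px mean [850. 325.  35.] rect [849. 328.] [ 25. 130.] 89.1
[199 162  38  18 171] px mean [356. -56.  35.] rect [360. -58.] [63. 29.] 55.3
[199 173  41  21 183] px mean [399. -86.  35.] rect [394. -80.] [69. 34.] 59.4
[377 178  78  30 330] px mean [652. 106.  35.] rect [660. 114.] [134.  61.] 40.9
[278 199  25  13 104] px mean [518. -47.  35.] rect [516. -44.] [39. 19.] 45.6
[  0 245  70  64 
[... 3889 characters left out ...]
t [647. -61.] [53. 73.] 76.9
[398 232  27   9 142] px mean [ 777. -151.    8.] rect [ 777. -149.] [24. 53.] 44.0
[242 248  39  21 390] px mean [479. -37.   7.] rect [490. -33.] [55. 68.] 80.7
[205 273  27   8  96] px mean [390. -44.   7.] rect [391. -44.] [14. 48.] 65.4
[200 287  38  14 149] px mean [367. -96.   8.] rect [369. -93.] [27. 66.] 65.0
[ 307  293   80   38 1445] px mean [ 533. -255.    7.] rect [ 535. -256.] [ 54. 134.] 75.9
[526 298  54  32 293] px mean [ 811. -463.    7.] rect [ 821. -458.] [51. 90.] 19.9
[417 311  71  46 229] px mean [ 629. -404.    8.] rect [ 663. -408.] [ 64. 148.] 80.6
[ 439  346  165  125 8680] px mean [ 625. -557.    9.] rect [ 631. -554.] [273. 100.] 1.9
```

```bash
python3 -m crank '[[1,[0.5,0,3.5],0],[1,[0.5,0,3.5],0],[1,[0.5,0,3.5],0],[1,[0,0,3.1],0],[1,[0,0,0],0]]'; python3 -m crank '[[1,[0,0,0],-0.14],[1,[0,0,0],-0.14],[1,[0,0,0],-0.14],[1,[0,0,0],-0.14],[1,[0,0,0],-0.14],[1,[0,0,0],-0.14],[1,[0,0,0],-0.14],[1,[0,0,0],-0.14],[1,[0,0,0],-0.14],[1,[0,0,0],-0.14]]'
python3 - <<'E'
from h import *
shot('scene','scene1'); c=shot('side','side1')
for s,q,r in comps(cloud(c),.052,.066,100): print(s,np.round(r[0]),np.round(r[1]),round(r[2],1))
s=arm.sense(); print(s['eef_pos'],s['orientation'],s['t'])
E
```

```text
t: 0.6
eef_pos: [0.7147, 0.1392, 0.2135]
orientation: [-90.0, 0.0, 0.2]
contact_force: [0.7, 0.1, -0.6]
gripper_width: 1.0
t: 1.6
eef_pos: [0.7148, 0.1352, 0.2136]
orientation: [-90.0, 0.0, 80.5]
contact_force: [0.3, 0.3, -0.4]
gripper_width: 0.999
[229  89  33  13 195] [789. 562.] [54. 93.] 70.1
[262  98  71  30 334] [815. 394.] [110. 224.] 26.1
[ 256  155   49   38 1197] [643. 148.] [148.  77.] 74.4
[367 178  27  14 196] [798. -17.] [40. 58.] 45.4
[319 215  19  11 146] [629. -60.] [35. 36.] 53.9
[260 229  21  12 173] [507. -41.] [36. 38.] 63.4
[ 420  269   75   67 2737] [ 673. -374.] [144.  77.] 21.1
[ 539  272   50   33 1231] [ 848. -452.] [79. 81.] 24.3
[0.71480708 0.13529917 0.21360875] [-8.99685205e+01  1.68803547e-02  8.03267067e+01] 1.7
```

View pics/scene1.png

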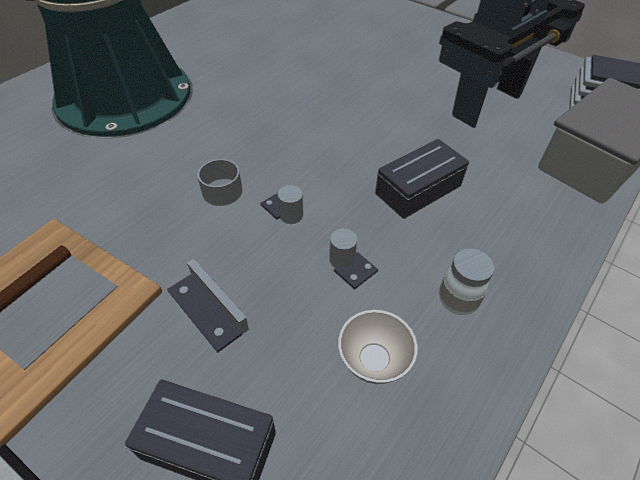

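The tin is fully visible at (422,177), hasn't moved, and the hand is clear of it. Next I'll lower the fingers beside its far side.

```bash
python3 -m crank '[[1,[0,4.5,0],0],[1,[0,4.5,0],0],[1,[0,4.5,0],0],[1,[0,3.5,0],0],[1,[0,1.5,0],0],[1,[0,0,0],0]]'
cat >> h.py <<'E'
G=np.array([569,-49.5]); L=np.array([-.170,-.985]); Y=np.array([.985,-.170])
def lane(xy): d=np.asarray(xy)-G; return np.round([d@L,d@Y],1)
def tins(c):
    for s,q,r in comps(cloud(c),.05,.068,100):
        (w,h),a=r[1],r[2]
        if max(w,h)>120 and min(w,h)>60 and min(w,h)<95 and r[0][1]>-340 and r[0][1]<260:
            if w<h: a-=90
            a=(a+180)%180   # axis direction, lane axis = 80.2
            print('tin',s,np.round(r[0]),np.round(r[1]),'lane',lane(r[0]),'yaw',round(a-80.2,1))
def tcp():
    s=arm.sense(); print('tcp',s['eef_pos'].round(4),'lane',lane(s['eef_pos'][:2]*1000),'yaw',s['orientation'].round(1),'F',s['contact_force'].round(1),'t',s['t'])
E
python3 - <<'E'
from h import *
for n in('scene','side'): tins(shot(n,n+'2'))
tcp()
c=np.load('/tmp/scene2.npz')
E
```

```text
t: 2.3
eef_pos: [0.7138, 0.1355, 0.027]
orientation: [-89.8, 0.1, 80.1]
contact_force: [-1.0, -0.4, 0.6]
gripper_width: 1.003
tin [ 377  139   65   61 1360] [642. 149.] [140.  79.] lane [-207.8   38.3] yaw -5.9
tin [ 255  155   51   39 1232] [643. 149.] [147.  77.] lane [-207.8   39.6] yaw -5.5
tcp [0.716  0.136  0.0304] lane [-207.7  113.2] yaw [-90.1  -0.   80.1] F [0.  0.2 0.5] t 2.4
```

View pics/scene2.png

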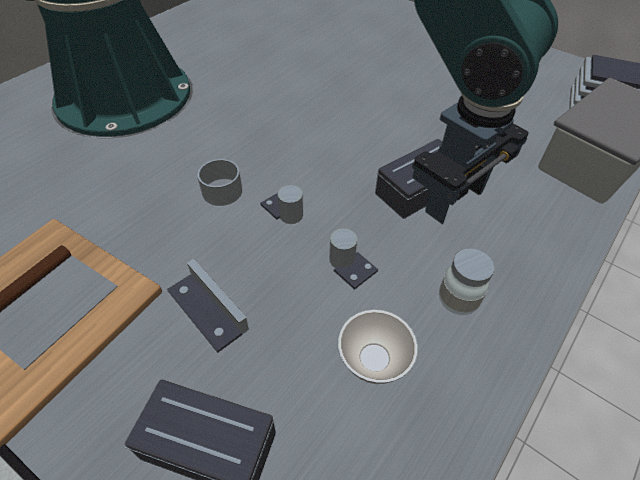

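The fingers stand at about (440,210) and (480,185), next to the tin's far side and not touching it. I'll push sideways until the tin is square and centred on the lane.

```bash
python3 -m crank '[[1,[0,0,1],0],[1,[0,0,0.8],0],[1,[0,0,0.6],0],[1,[0,0,0.5],0],[1,[0,0,0.5],0],[1,[0,0,0.5],0],[1,[0,0,0.5],0],[1,[0,0,0.5],0]]'
python3 - <<'E'
from h import *
tins(shot('side','side3')); tins(shot('scene','scene3'))
tcp()
E
```

```text
t: 3.2
eef_pos: [0.6679, 0.1445, 0.0302]
orientation: [-90.2, -0.0, 80.2]
contact_force: [5.9, -0.6, 5.4]
gripper_width: 1.002
tcp [0.6669 0.1445 0.0297] lane [-207.7   63.5] yaw [-90.1  -0.   80.2] F [4.2 0.  1.8] t 3.3
```

Run:
```python
from h import *
for n in('side3','scene3'):
    for s,q,r in comps(cloud(np.load(f'/tmp/{n}.npz')),.05,.068,40): print(n,s,np.round(r[0]),np.round(r[1]),round(r[2],1), lane(r[0]))
```

```text
side3 [229  89  33  14 217] [792. 560.] [60. 94.] 74.7 [-638.6  116. ]
side3 [262  97  10  14  53] [806. 480.] [71.  6.] 81.8 [-562.1  143.7]
side3 [309 114  24  11 154] [877. 322.] [15. 70.] 80.9 [-418.2  240.1]
side3 [ 242  156   66   42 1442] [632. 147.] [146. 112.] 79.7 [-204.5   28.3]
side3 [367 178  27  15 231] [798. -17.] [40. 57.] 49.2 [-70.7 220. ]
side3 [319 215  19  12 184] [629. -61.] [38. 36.] 53.2 [ 1.3 60.7]
side3 [260 229  21  13 203] [508. -40.] [36. 40.] 70.6 [  1.2 -61.5]
side3 [ 419  269   76   68 2807] [ 673. -375.] [146.  77.] 20.8 [302.4 157.9]
side3 [ 538  272   51   35 1283] [ 846. -451.] [80. 82.] 7.7 [348.7 341.5]
scene3 [578  75  17  21 164] [773. 571.] [25. 66.] 16.9 [-645.6   96. ]
scene3 [547 140  93  45 789] [867. 337.] [151.  70.] 22.3 [-431.   227.6]
scene3 [ 364  150   62   49 1035] [622. 102.] [ 56. 112.] 75.4 [-158.6   26.3]
scene3 [439 153  11   9  48] [657. 188.] [16. 12.] 55.7 [-249.1   46.2]
scene3 [448 159  18  11 115] [682. 188.] [26.  9.] 8.4 [-253.7   71.2]
scene3 [278 185  24  18 347] [508. -37.] [37. 38.] 40.1 [ -2.  -62.2]
scene3 [330 229  27  22 435] [630. -58.] [39. 40.] 39.3 [-1.9 62. ]
scene3 [445 264  45  34 520] [806. -18.] [59. 38.] 8.3 [-71.4 228.2]
scene3 [ 124  380  150  100 9618] [ 672. -373.] [141.  77.] 21.3 [301.4 156.5]
```

View pics/side3.png

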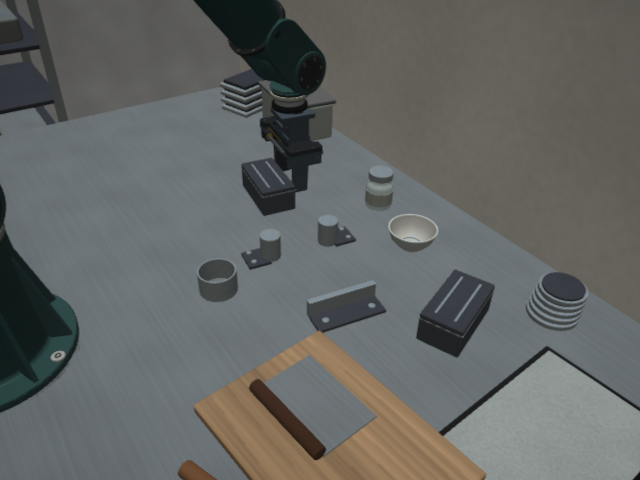

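The side view shows the tin at (268,186), square against the fingers and about 10 mm off centre. I'll push 10 mm more, then back off.

```bash
python3 -m crank '[[1,[0,0,0.4],0],[1,[0,0,0.4],0],[1,[0,0,0.2],0],[1,[0,0,0],0]]';python3 -m crank '[[1,[0,0,-1],0],[1,[0,0,-3],0],[1,[0,-4.5,0],0],[1,[0,-4.5,0],0],[1,[0,-4.5,0],0],[1,[0,0,0],0]]'
python3 - <<'E'
from h import *
tins(shot('side','side4')); tins(shot('scene','scene4'))
tcp()
E
```

```text
t: 3.7
eef_pos: [0.6572, 0.1461, 0.0293]
orientation: [-90.0, -0.0, 80.2]
contact_force: [3.3, 0.5, 2.3]
gripper_width: 1.0
t: 4.3
eef_pos: [0.6995, 0.1396, 0.1701]
orientation: [-90.4, -0.1, 80.2]
contact_force: [1.7, -0.4, -0.9]
gripper_width: 0.999
tin [ 237  158   55   39 1296] [603. 152.] [147.  77.] lane [-204.7   -0.5] yaw -0.2
tin [ 360  128   87   61 2674] [603. 153.] [142.  78.] lane [-205.2   -0.7] yaw 0.1
tcp [0.6967 0.1391 0.1646] lane [-207.5   93.7] yaw [-90.   -0.   80.2] F [ 0.1  0.5 -1. ] t 4.4
```

View pics/scene4.png

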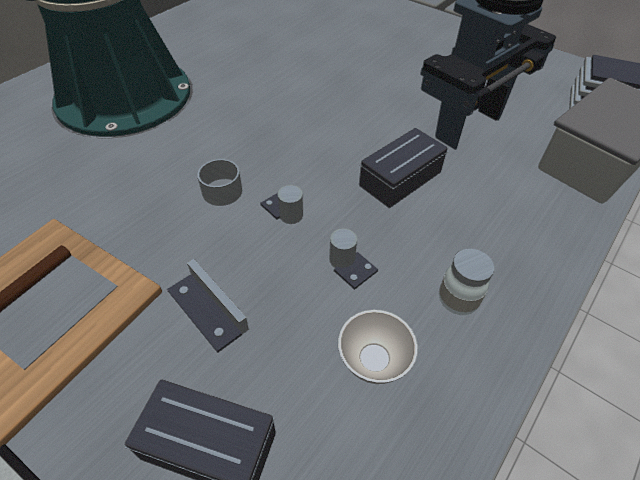

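The tin now sits at lateral −0.5 mm with yaw about 0°, at (403,167) in the scene view. Next I'll move the hand behind it, narrow the opening and turn it.

```bash
python3 -m crank '[[0.4,[3.45,0,3.15],0],[0.4,[3.45,0,3.15],0],[0.4,[3.5,0,3.1],0],[0.4,[0,0,0],0.121],[0.4,[0,0,0],0.145],[0.4,[0,0,0],0.145],[0.4,[0,0,0],0.145],[0.4,[0,0,0],0.145],[0.4,[0,0,0],0.145],[0.4,[0,0,0],0.145]]' 20;python3 -m crank '[[0.4,[0,0,0],0.145],[0.4,[0,0,0],0.145],[0.4,[0,0,0],0.145],[0.4,[0,0,0],0.145],[0.4,[0,0,0],0]]'
python3 - <<'E'
from h import *
tins(shot('side','side5')); tins(shot('scene','scene5'))
tcp()
E
```

```text
t: 5.4
eef_pos: [0.6203, 0.2572, 0.1617]
orientation: [-90.0, 0.2, 23.1]
contact_force: [0.8, -0.4, -0.6]
gripper_width: 0.394
t: 5.9
eef_pos: [0.6205, 0.2572, 0.1619]
orientation: [-90.1, 0.2, -9.9]
contact_force: [0.2, 0.6, 0.2]
gripper_width: 0.398
tin [ 237  158   55   41 1296] [604. 153.] [147.  78.] lane [-205.4    0.5] yaw -0.5
tin [ 360  128   87   60 2677] [603. 153.] [142.  78.] lane [-205.6   -0.7] yaw -0.4
tcp [0.6207 0.2574 0.1625] lane [-311.1   -1.2] yaw [-90.1   0.1  -9.5] F [ 0.6 -0.4  0.3] t 6.0
```

View pics/side5.png

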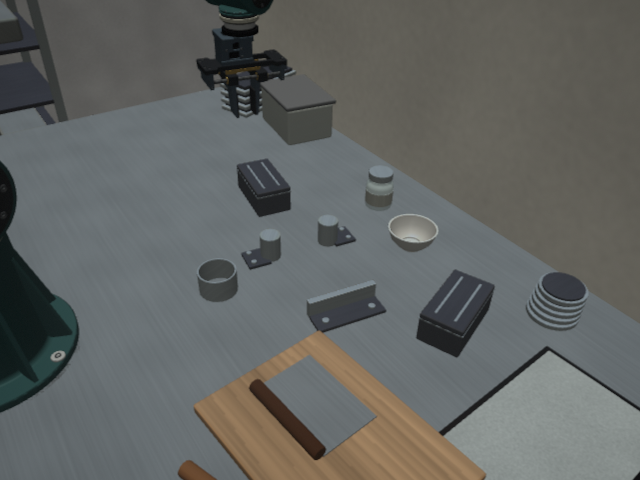

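The side view shows the hand behind the tin, which is at (264,186). I'll lower it and begin the end push, stopping short of the posts.

```bash
python3 -m crank '[[0.4,[0.1,4.5,0],0],[0.4,[0,4.5,0],0],[0.4,[0,3.5,0],0],[0.4,[0,1.2,0],0],[0.4,[0,0,0],0]]'; python3 -m crank '[[0.4,[0,0,-0.8],0],[0.4,[0,0,-0.7],0],[0.4,[0,0,-1],0],[0.4,[0,0,-1.2],0],[0.4,[0,0,-1.2],0],[0.4,[0,0,-1.2],0],[0.4,[0,0,-1.2],0],[0.4,[0,0,-0.8],0],[0.4,[0,0,-0.4],0],[0.4,[0,0,0],0]]'
python3 - <<'E'
from h import *
tins(shot('side','side6')); tins(shot('scene','scene6'))
tcp()
E
```

```text
t: 6.5
eef_pos: [0.6213, 0.2571, 0.0253]
orientation: [-90.1, 0.2, -9.7]
contact_force: [-1.1, 0.2, -0.3]
gripper_width: 0.401
t: 7.5
eef_pos: [0.608, 0.1731, 0.0275]
orientation: [-90.0, -0.0, -9.8]
contact_force: [0.1, 0.2, 0.6]
gripper_width: 0.402
tin [ 246  164   58   50 1541] [595. 102.] [181.  77.] lane [-153.8   -0.6] yaw 0.7
tin [ 330  138  104   71 3179] [595. 103.] [177.  77.] lane [-154.2   -0.6] yaw -0.2
tcp [0.6076 0.1735 0.027 ] lane [-2.262e+02  1.000e-01] yaw [-90.    0.   -9.8] F [0.5 0.2 0.2] t 7.6
```

View pics/scene6.png

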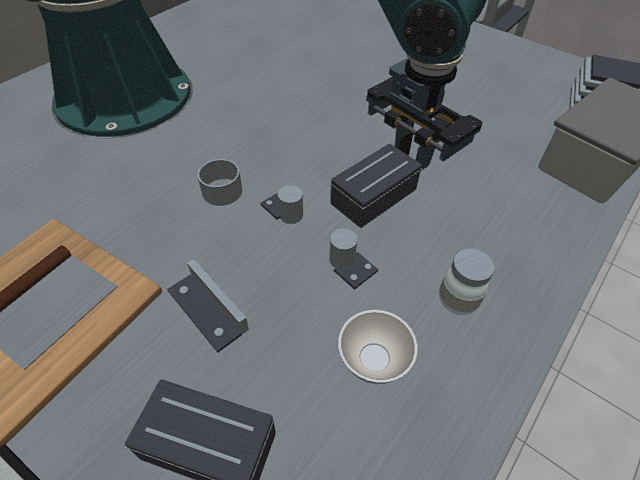

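The scene view shows the tin at (375,185), pushed straight and staying on the lane, with its front about 66 mm short of the posts' centre line.

```bash
python3 -m crank '[[0.4,[0,0,-0.6],0],[0.4,[0,0,-1],0],[0.4,[0,0,-1],0],[0.4,[0,0,-1],0],[0.4,[0,0,-0.8],0],[0.4,[0,0,-0.4],0],[0.4,[0,0,0],0]]'
python3 - <<'E'
from h import *
tins(shot('side','side7')); tins(shot('scene','scene7'))
tcp()
E
```

```text
t: 8.3
eef_pos: [0.5994, 0.1257, 0.0268]
orientation: [-90.0, 0.0, -9.8]
contact_force: [-0.4, 0.5, 0.1]
gripper_width: 0.396
tin [ 253  173   61   55 1672] [587.  53.] [177.  78.] lane [-104.3   -0.2] yaw -0.1
tin [ 308  150  107   75 3435] [586.  55.] [177.  78.] lane [-106.2   -1. ] yaw -0.1
tcp [0.5994 0.1262 0.0267] lane [-1.782e+02  1.000e-01] yaw [-90.    0.   -9.8] F [ 0.7 -0.9  0. ] t 8.4
```

View pics/side7.png

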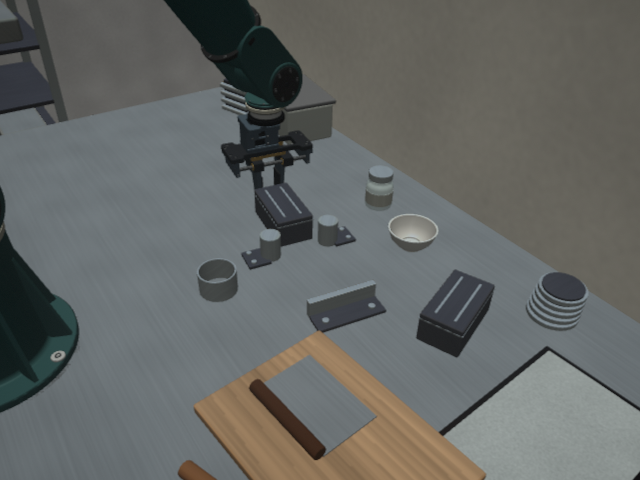

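The tin is at (284,213), entering between the posts, centred within 1 mm and straight.

```bash
python3 -m crank '[[0.4,[0,0,-0.6],0],[0.4,[0,0,-0.9],0],[0.4,[0,0,-0.9],0],[0.4,[0,0,-0.9],0],[0.4,[0,0,-0.9],0],[0.4,[0,0,-0.9],0],[0.4,[0,0,-0.9],0],[0.4,[0,0,-0.6],0],[0.4,[0,0,-0.4],0],[0.4,[0,0,0],0]]'
python3 - <<'E'
from h import *
tins(shot('side','side8')); tins(shot('scene','scene8'))
tcp()
E
```

```text
t: 9.4
eef_pos: [0.5878, 0.057, 0.027]
orientation: [-90.0, -0.0, -9.8]
contact_force: [-0.8, -0.8, 0.8]
gripper_width: 0.402
tcp [0.5878 0.0574 0.027 ] lane [-108.5    0.4] yaw [-90.   -0.   -9.8] F [-0.1  0.6  0.4] t 9.5
```

View pics/scene8.png

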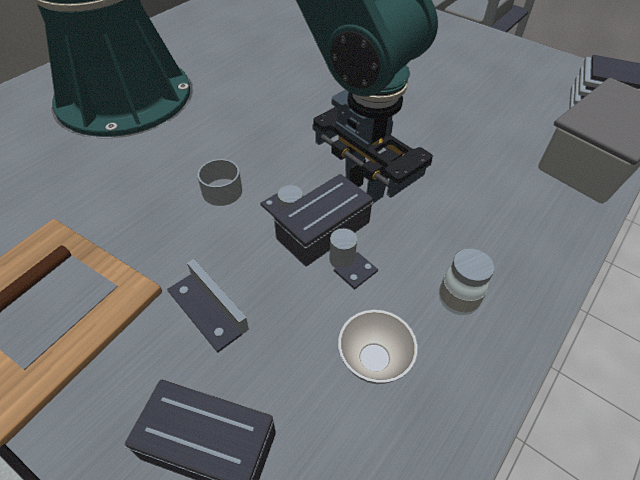

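The tin is at (322,215), between the posts with no contact force. The posts now merge into the height mask, so I'll raise its lower limit.

```bash
sed -i 's/cloud(c),.05,.068,100/cloud(c),.0575,.068,100/' h.py; python3 -c "
from h import *
for n in('side8','scene8'): tins(np.load('/tmp/%s.npz'%n))"
python3 -m crank '[[0.4,[0,0,-0.6],0],[0.4,[0,0,-0.9],0],[0.4,[0,0,-0.9],0],[0.4,[0,0,-0.9],0],[0.4,[0,0,-0.9],0],[0.4,[0,0,-0.9],0],[0.4,[0,0,-0.9],0],[0.4,[0,0,-0.6],0],[0.4,[0,0,-0.4],0],[0.4,[0,0,0],0]]'
python3 - <<'E'
from h import *
tins(shot('side','side9')); tins(shot('scene','scene9'))
tcp()
E
```

```text
tin [ 265  188   63   56 1625] [575. -15.] [176.  77.] lane [-35.4  -0.2] yaw -0.4
tin [ 274  169  112   74 3411] [574. -13.] [175.  77.] lane [-36.7  -1. ] yaw -0.2
t: 10.5
eef_pos: [0.5756, -0.0121, 0.0268]
orientation: [-90.0, 0.0, -9.8]
contact_force: [-0.1, -0.6, 0.4]
gripper_width: 0.401
tin [ 277  205   68   61 1836] [563. -83.] [177.  76.] lane [34.4 -0.1] yaw -0.5
tin [ 235  192  115   78 3818] [562. -87.] [165.  77.] lane [37.9 -0.9] yaw -0.1
tcp [ 0.5755 -0.0117  0.0267] lane [-38.4  -0. ] yaw [-90.    0.   -9.8] F [-0.7  0.7  0.1] t 10.6
```

View pics/scene9.png

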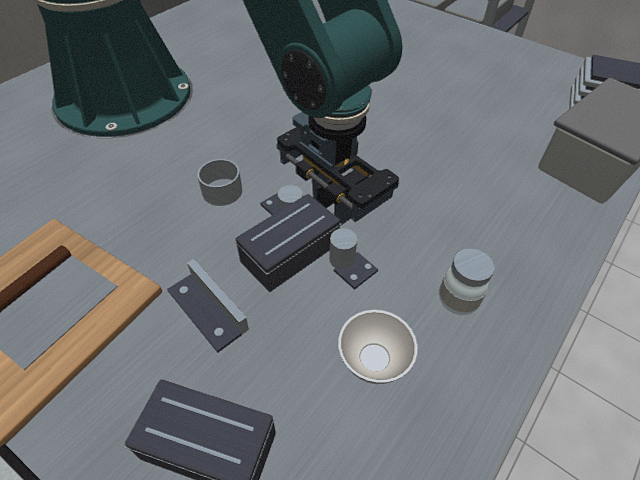

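The tin is at (287,240), through the posts and still straight, with about 58 mm left to the bar. I'll push 50 mm, then creep in.

```bash
python3 -m crank '[[0.4,[0,0,-0.6],0],[0.4,[0,0,-0.9],0],[0.4,[0,0,-0.9],0],[0.4,[0,0,-0.9],0],[0.4,[0,0,-0.8],0],[0.4,[0,0,-0.5],0],[0.4,[0,0,-0.3],0],[0.4,[0,0,0],0]]'
python3 - <<'E'
from h import *
tins(shot('side','side10')); tins(shot('scene','scene10'))
tcp()
E
```

```text
t: 11.4
eef_pos: [0.5675, -0.0602, 0.027]
orientation: [-90.0, -0.0, -9.8]
contact_force: [-0.6, -0.3, -0.5]
gripper_width: 0.4
tin [ 286  218   71   65 2054] [ 554. -132.] [176.  78.] lane [83.4 -0.4] yaw -0.0
tin [ 207  208  117   82 4163] [ 553. -138.] [160.  77.] lane [89.7 -1.2] yaw 0.4
tcp [ 0.5676 -0.0598  0.027 ] lane [10.4  0.4] yaw [-90.   -0.   -9.8] F [-0.5  0.1 -0.5] t 11.5
```

```bash
python3 -m crank '[[0.4,[0,0,-0.2],0],[0.4,[0,0,-0.2],0],[0.4,[0,0,-0.2],0]]'
```

```text
t: 11.8
eef_pos: [0.5666, -0.0656, 0.027]
orientation: [-90.0, -0.0, -9.8]
contact_force: [0.5, 3.2, 1.0]
gripper_width: 0.397
```

View pics/side10.png

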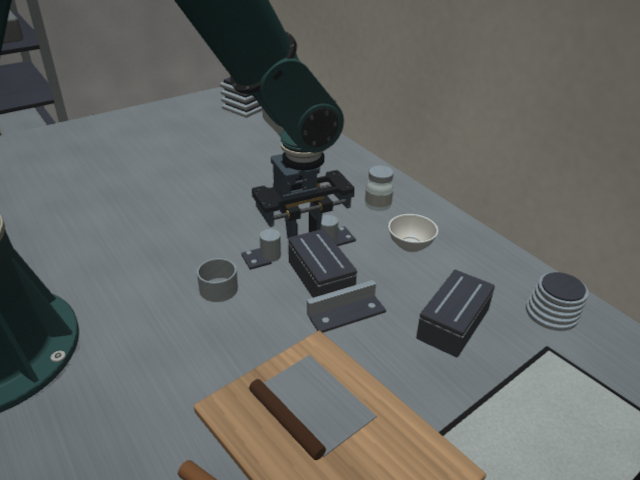

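In the side view the tin at (322,263) is almost at the bar at (343,297). I'll creep on in 2 mm rows and watch the force.

```bash
python3 -m crank '[[0.4,[0,0,-0.2],0]]'; python3 -m crank '[[0.4,[0,0,-0.2],0]]'; python3 -c "
from h import *
tins(shot('side','side11')); tins(shot('scene','scene11'));tcp()"
```

```text
t: 11.9
eef_pos: [0.5663, -0.0677, 0.027]
orientation: [-90.0, -0.0, -9.8]
contact_force: [0.8, 3.3, 2.1]
gripper_width: 0.404
t: 12.0
eef_pos: [0.5658, -0.0691, 0.027]
orientation: [-89.9, 0.0, -9.8]
contact_force: [1.7, 35.4, 6.8]
gripper_width: 0.4
tin [ 288  220   72   65 2069] [ 553. -140.] [176.  77.] lane [91.9 -0.7] yaw 0.4
tin [ 201  211  117   83 4219] [ 551. -147.] [157.  77.] lane [99.3 -0.9] yaw 0.1
tcp [ 0.5658 -0.0689  0.027 ] lane [19.7  0.2] yaw [-89.9   0.   -9.8] F [ 1.5 15.1  3.4] t 12.1
```

View pics/scene11.png

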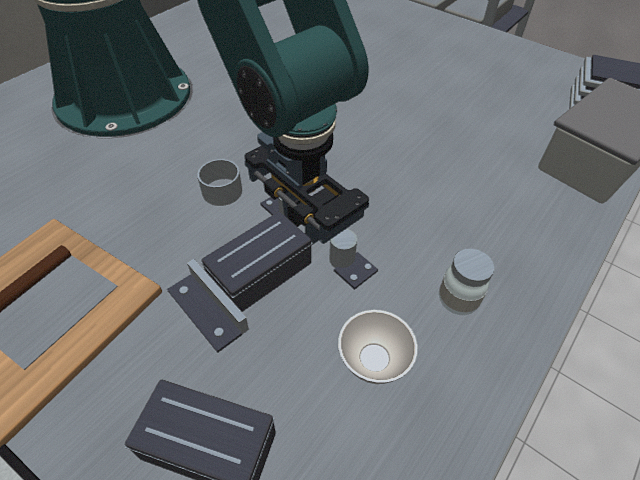

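The force jumped from 3 N to 35 N as the tin met the bar, which is at (215,290), and its front measures 180 mm along the lane. Now I'll back straight off and lift the hand.

```bash
python3 -m crank '[[0.4,[0,0,0.3],0],[0.4,[0,0,1.5],0],[0.4,[0,0,3],0],[0.4,[0,0,3],0],[0.4,[0,-4,0],0],[0.4,[0,-4.5,0],0],[0.4,[0,-4.5,0],0],[0.4,[0,-4.5,0],0],[0.4,[0,0,4],0],[0.4,[0,0,4],0]]'; python3 -m crank '[[0.4,[0,0,4],0],[0.4,[0,0,4],0],[0.4,[0,0,0],0]]'; python3 -c "
from h import *
for n in('side','scene'):
    c=shot(n,n+'12'); tins(c)
    for s,q,r in comps(cloud(c),.03,.04,80): print(np.round(r[0]),np.round(r[1]),s[:2],lane(r[0]))
tcp()"
```

```text
t: 13.1
eef_pos: [0.5936, 0.0872, 0.2039]
orientation: [-90.0, -0.2, -9.9]
contact_force: [0.5, -0.7, -1.4]
gripper_width: 0.397
t: 13.4
eef_pos: [0.6066, 0.1692, 0.202]
orientation: [-90.0, -0.0, -9.6]
contact_force: [-0.7, -1.2, -0.5]
gripper_width: 0.399
tin [ 290  231   70   54 1990] [ 550. -156.] [142.  77.] lane [108.5  -0.3] yaw -0.0
[815. 391.] [107. 217.] [263 107] [-475.7  167.4]
[795. -21.] [32. 59.] [366 190] [-66.5 218.3]
[ 779. -148.] [56. 88.] [391 216] [ 61.4 223.7]
[ 739. -188.] [30. 82.] [391 235] [107.4 191.1]
[502. -46.] [21. 39.] [260 241] [  8.3 -66.9]
[ 517. -188.] [109. 180.] [290 249] [145.4 -27.4]
[386. -51.] [28. 63.] [199 261] [  33.1 -180.1]
[368. -90.] [30. 67.] [198 275] [  74.2 -190.8]
[ 826. -458.] [49. 85.] [533 287] [358.7 322.6]
[ 668. -407.] [ 66. 156.] [418 295] [335.2 158.1]
[ 320. -395.] [ 22. 152.] [250 379] [ 382.4 -186.7]
tin [ 201  212  110   82 4144] [ 549. -156.] [140.  77.] lane [107.9  -1.3] yaw -0.0
[766. 570.] [12. 66.] [573  84] [-643.4   88.6]
[850. 327.] [131.  28.] [543 152] [-419.1  212.6]
[360. -58.] [63. 26.] [199 162] [  44.  -204.1]
[392. -80.] [70. 35.] [198 173] [  59.8 -168.8]
[517. -45.] [39. 17.] [278 199] [  4.1 -52.4]
[ 320. -375.] [ 20. 114.] [  0 245] [ 362.9 -189.7]
[638. -68.] [37. 15.] [330 246] [ 6.8 70.7]
[ 549. -162.] [150. 131.] [187 249] [114.7  -0.3]
[808. -24.] [60. 27.] [442 280] [-65.5 231.2]
[ 759. -155.] [89. 73.] [342 315] [ 71.6 205.4]
[ 734. -342.] [ 1. 60.] [253 422] [259.7 212.6]
tcp [0.606  0.166  0.2016] lane [-2.186e+02 -2.000e-01] yaw [-90.    0.   -9.7] F [-0.6 -0.2  0.1] t 13.5
```

View pics/scene12.png

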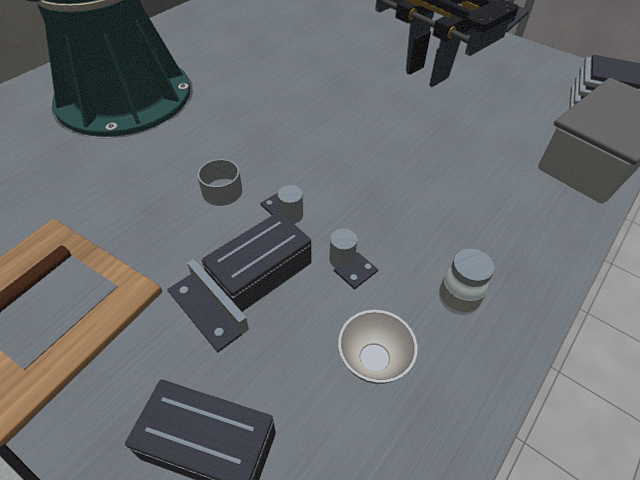

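View pics/side12.png

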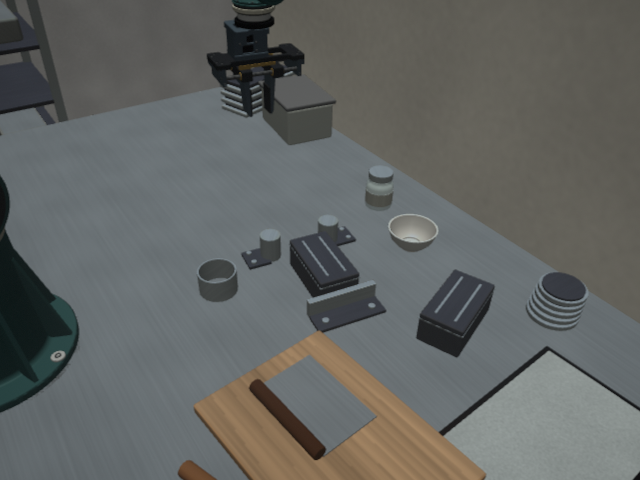

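The tin sits flat and square against the bar: the scene view shows it at (257,262), and the side view at (324,263). The bystanders' depth positions match the first pictures and the hand is well clear.

```bash
python3 -c "
from h import *
print(arm.finish_job())"
```

```text
the job is handed in; nothing more can be done
None
```

The tin is through the posts and against the stop bar, and I handed the job in at about 13.5 s. I pushed its long side with the open fingers to square and centre it on the lane. Then I pushed its rear end with both fingertips, without gripping, through the gap until it met the bar, backed straight off and lifted clear.

- **Contact with the bar:** the wrist force rose from about 3 N while sliding to 35 N when the tin met the bar.
- **Tin pose at the end:** yaw was 0.0° in both views, lateral offset −0.3 mm (side) and −1.3 mm (scene), and the tin was flat.
- **Distance along the lane:** the tin's centre read 108 mm, against 110 mm nominal. The bar itself also read about 3 mm short (near face about 177 mm, against 180 mm). The tin's front (about 178 mm) therefore agrees with flush contact within the 2 mm calibration. I did not check for a gap below that.
- **Bystanders:** the jar, cutter and bowl read within a few mm of their first positions, which is within measurement noise. Nothing else was touched.

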